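Hang the bottle carrier level on the draining stand

ROBOT

A 6-joint arm with a two-finger parallel gripper is mounted at the origin on the work surface. World frame = base frame: x ahead of the robot, y to its left, z up, the work surface at z = 0. Lengths are in mm, angles in rad, forces in N, time in s.
With the tool pointing down it reaches from about 350 to 775 mm from the base axis. Payload 7.3 kg.
Tool frame: the origin (TCP) lies at the very end of the fingers, on their centre line; the grasp point (between the pads) lies 19 mm behind it; x points along the fingers, y is the direction in which the jaws open and shut, and the axes are right-handed (so a half turn about x gives the same grasp; the last joint's range is limited). The gripper opens to 92 mm and grips with 3 to 60 N. Pads are 19 mm wide; open, the fingers measure 130 mm over their backs; the gripper's body (75 mm by 190 mm) begins 47 mm behind the grasp point.
Start: joints at [1.063, 0.342, 1.524, -0, 1.275, -0.146], TCP at [185.815, 491.037, 226.741] pointing down, gripper open.
Joint ranges: [-2.53, 2.53], [-0.77, 2.02], [0.04, 2.7], [-1, 4.14], [0.28, 2.66], [-3.11, 3.11]. Speed limits (rad/s): [2.57, 2.57, 3.14, 3.14, 3.14, 3.14].

INTERFACE

Orientations are given as [roll, pitch, yaw] about the fixed x, y, z axes, in that order (R = Rz(yaw) Ry(pitch) Rx(roll)).
In Python, from plant import sensors, capture, bot gives the robot as it stands.
- The arm moves only by the shell command python3 -m crank 'ROWS' [OPENING]. ROWS is JSON, a list of rows, each an object of numbers: "dx", "dy", "dz": the shift along the tool's x, y, z in cm; "spin": the turn about the tool's x in rad. A call has 1 to 20 rows; each row is the pose to reach, as a shift and turn from the pose commanded when the call began, along the tool's axes at that moment; what a row does not reach only later rows make up. A row lasts 1/12 s, in which the tool goes at most 41.7 mm and 7.16 degrees, less where a joint would pass 70% of its speed; a pose out of reach is approached as far as the arm can. A call with a gripper value outside its range is refused whole. OPENING is the opening in per cent of the stroke, from 0 (shut) to 100 (fully open), set as the call begins (- or left out, the last holds). The fingers move at their own pace and stop on an object; the grip force is fixed at half the most. Time passes only in rows, so rows that repeat a pose let the fingers close. It gives the time, the measured TCP pose, the force and the opening at its end, in the units of the state.
- sensors.get_obs(): the state, without advancing time (a new reading comes with each control period).
- capture(name): name is "side" or "top"; returns a dict with "frame" (420x560x3 uint8, blue, green, red), "vfov" (degrees; the focal length in pixels is half the picture's height over the tangent of half this angle, whatever the lens; pixels are square), "cx", "cy" (the principal point, pixels), "k1" (the pictures are not rectified: a ray, as slopes to the right and down, at radius r is drawn at 1 + k1 r^2 times it, then the intrinsics apply), "view" (4x4, takes a point from world to camera coordinates). Camera axes: x right, y down, z forward; pixel columns grow to the right and rows downward; lengths in mm; the calibration is good to about 2 mm. A picture is of the moment at which its call begins. There is no depth.
- bot.close_job(): hands the job in, once; it reports no verdict.
The state is a dict: "time": time; "joint_positions": joint angles; "dq": joint speeds; "tau": joint torques, N m; "tool_pos": TCP position; "tcp_rot": TCP orientation; "contact_force": force on the tool from outside, world axes, zero at the start; "moment": the same for the moment, N m; "grip_width": finger opening in mm.
Only numpy, scipy, OpenCV 4.12 (cv2) and the standard library are available. Lean on these libraries where they do the work, as an engineer would, in place of code of your own. Each camera call takes 0.05 s, during which the arm holds its last target.

TASK

Lift the bottle carrier by its hanger plate and hang it on the side arm of the draining stand by the one hole from which it hangs level with the bottles as they now stand in it. Let the hanger plate rest on the arm between the button end and the stop collar and let go. Be gentle: the arm must not be knocked or pushed hard, the bottles stay in their bays, and the tube rack, carton and beaker stay where they are.

Things in the scene. Friction and masses are not known exactly. Their poses are not given: they have to be found in the camera images.
- stand: Fixed draining stand. Origin: foot of the 12 mm upright, on the bench; z up. From a boss head (34 mm) on the upright a straight 7 mm steel side arm runs level along the stand's -x, to its -150 mm. The boss is clamped by hand: the arm's axis lies 160 to 178 mm above the bench, height not measured, so find it by touch or sight. Upright ends 210 mm up; base 220 x 150 mm.
- drip_point (a point): Point on the floor of the stand's drip tray (tray 130 x 190 mm, rim 24 mm above the bench), 13 mm up and straight below the arm's resting length. That lies 122 to 145 mm from the upright, between the stop collar (18 mm across, 5 mm thick, on the upright's side) and the flat button end (10 mm across, from 145 to 150 mm; this point is 133.5 mm from the upright). Axes as the stand's.
- carrier: Loose aluminium bottle carrier, 140 g, standing on the bench. Origin: centre of its underside; z up, long side along y. Tray 44 x 136 x 30 mm with three bays in a row at y = -45, 0 and +45 mm. Two wire uprights carry the hanger plate above the bays. Empty, it balances about its middle; its own centre of mass is about 45 mm up.
- hanger (a point): Centre of the middle hole of the hanger plate, 100 mm above the carrier's underside. Plate: 4 mm thick, upright in the carrier's yz plane (faces look to +x and -x), 104 mm long (y), from 82 to 140 mm above the underside. Five through holes of 12 mm in a row along y, 16.5 mm apart, at y = -33, -16.5, 0, 16.5, 33 mm. The arm's button end has 1 mm to spare all round. Axes as the carrier's.
- bottle_centre (a point): Middle (39 mm up) of the full amber glass bottle, 39 mm across, 78 mm high with a narrow neck and black cap, about 140 g, loose in one of the three bays; it is the tall one.
- pot_a_centre (a point): Middle (19 mm up) of an empty white plastic pot with a grey screw lid, 39 mm across, 38 mm high, 20 g, loose in one of the bays.
- pot_b_centre (a point): Middle (19 mm up) of the other empty white pot, the same as the first, in another bay.
- tube_rack: Bystander: loose blue tube rack, 75 x 210 mm and 93 mm high with its tubes, long side along its y. Origin under its centre. Leave it.
- carton: Bystander: loose white carton, 60 x 90 x 45 mm high. Origin under its centre. Leave it.
- beaker: Bystander: loose empty glass beaker, 70 mm across, 92 mm high. Origin under its centre. Leave it.
Not all that is in view belongs to the job. Leave any yellow look-alike of the part that bears pot_a_centre alone.

How it is judged (in metres and radians):
On the way, in this order (a step that is already met when the one before it is completed fails the run):
1. the carrier is lifted clear of the bench (height (world z) of carrier above 0.02 m and contact force between carrier and stand below 0.1 N), for 0.2 s.
2. the arm goes through a hole of the hanger plate and carries the carrier (x of hanger in the frame of drip_point between -0.0125 and 0.0125 m and height (world z) of carrier between 0.052 and 0.0785 m and contact force between carrier and stand above 1 N), for 0.2 s.
At the end, for the whole second after the job is handed in: The carrier hangs at rest from the side arm by a hole of its hanger plate, the plate between the button end and the stop collar, level to within about 5.5 degrees, clear of the tray, all three bottles upright in their bays, the gripper away (angle between carrier's own z axis and vertical below 0.1 rad and height (world z) of carrier between 0.052 and 0.0785 m and x of hanger in the frame of drip_point between -0.0125 and 0.0125 m and y of hanger in the frame of drip_point between -0.038 and 0.038 m and contact force between carrier and stand above 1.5 N and linear speed of carrier below 0.03 m/s and angular speed of carrier below 0.25 rad/s and z of bottle_centre in the frame of carrier between 0.033 and 0.047 m and x of bottle_centre in the frame of carrier between -0.01 and 0.01 m and z of pot_a_centre in the frame of carrier between 0.014 and 0.027 m and x of pot_a_centre in the frame of carrier between -0.01 and 0.01 m and z of pot_b_centre in the frame of carrier between 0.014 and 0.027 m and x of pot_b_centre in the frame of carrier between -0.01 and 0.01 m); the robot touches nothing.
It fails at once if the stand is pushed by the carrier or the gripper with more than 20 N (contact force between any of carrier, the fingers, the arm and stand above 20 N).
It fails at once if a bottle or pot is tipped over or out (angle between any of bottle_centre, pot_a_centre, pot_b_centre's own z axis and vertical above 0.7 rad).
It fails at once if a bystander is moved by more than 20 mm (distance of any of tube_rack, carton, beaker from where it was at the start of the episode above 0.02 m).
It also fails if it takes over 61 s, if anything falls off the work surface, if the arm or the gripper's body presses on something with over 40 N, if the wrist force passes 120 N, or if a joint passes its speed limit or range.

## Working session

There is one attempt and no reset: what is moved stays moved. The work goes in short steps, Python scripts to look and compute and a shell command to move; the robot and the scene stay as the last step left them, time stands still between calls to the robot, and variables do not carry over. Pictures are saved under pics/ and viewed, and the job is handed in when it is done.

```bash
ls; mkdir -p pics; cat > h.py <<'E'
import numpy as np,cv2
def K(c):
    f=c["frame"].shape[0]/2/np.tan(np.radians(c["vfov"])/2); return f
def ray(c,u,v):
    f=K(c); d=np.array([(u-c["cx"])/f,(v-c["cy"])/f]); s=d.copy()
    for _ in range(50): s=d/(1+c["k1"]*(s@s))
    V=np.array(c["view"]); R=V[:3,:3]; o=-R.T@V[:3,3]; r=R.T@np.array([s[0],s[1],1]); return o,r/np.linalg.norm(r)
def onz(c,u,v,z):
    o,r=ray(c,u,v); return o+r*(z-o[2])/r[2]
def tri(c1,p1,c2,p2):
    o1,r1=ray(c1,*p1);o2,r2=ray(c2,*p2)
    t=np.linalg.lstsq(np.stack([r1,-r2],1),o2-o1,rcond=None)[0]
    a=o1+r1*t[0];b=o2+r2*t[1]; return (a+b)/2,np.linalg.norm(a-b)
def proj(c,P):
    V=np.array(c["view"]); q=V[:3,:3]@np.array(P)+V[:3,3]; s=q[:2]/q[2]; s=s*(1+c["k1"]*(s@s)); f=K(c)
    return s[0]*f+c["cx"],s[1]*f+c["cy"]
E
python3 - <<'E'
from plant import sensors,capture,bot
import cv2,pickle
from h import *
o=sensors.get_obs(); print(o)
for n in("side","top"):
    c=capture(n); pickle.dump(c,open(n+"0.pkl","wb")); cv2.imwrite(f"pics/{n}0.png",c["frame"])
    print(n,c["vfov"],c["cx"],c["cy"],c["k1"],K(c),ray(c,c["cx"],c["cy"]))
E
```

```text
pics
{'time': 0.0, 'joint_positions': array([ 1.06297845e+00,  3.42760767e-01,  1.52502756e+00,  4.25156166e-06,
        1.27537510e+00, -1.45995287e-01]), 'dq': array([-9.67310305e-05, -1.69060497e-03,  2.77927518e-04,  3.22123666e-04,
        3.44126101e-04, -1.59901661e-03]), 'tau': array([ 1.17484367e-03, -4.31249464e+01, -2.44212914e+01,  7.18196877e-02,
        5.59981016e-02, -1.49091438e-04]), 'tool_pos': array([185.6158751 , 490.65964504, 226.02153053]), 'tcp_rot': array([-1.71937978,  1.56922554, -2.0812036 ]), 'contact_force': array([ 1.1546037 , -0.51249599, -0.19162838]), 'moment': array([-0.03428109,  0.02159931, -0.01277472]), 'grip_width': 92.06693365569895}
side 52.95465100387574 278.618683938453 201.89720277594938 -0.0644953657718393 421.6125963218256 (array([-102.34960929,  770.57420708,  647.79304976]), array([ 0.58318924, -0.65230713, -0.48413399]))
top 50.13416058016167 281.0777316696725 208.27432004416534 -0.0612121657439718 448.97334041575544 (array([ 451.29432204,   32.44202519, 1095.64523619]), array([ 0.10929039, -0.00887674, -0.99397023]))
```

View pics/side0.png

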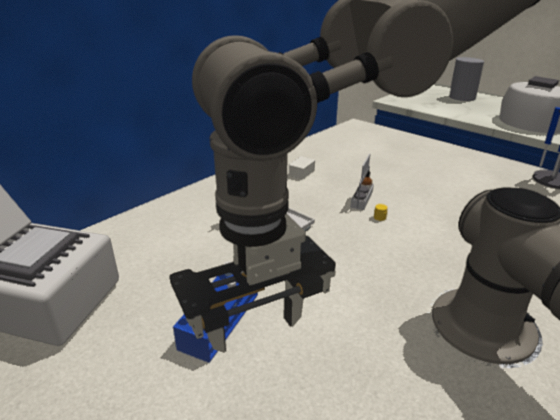

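View pics/top0.png

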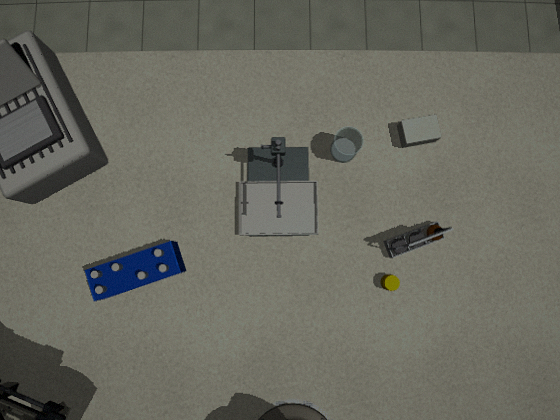

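Side: the carrier is at about (365,185) and the yellow look-alike pot at (380,212). The gripper hides the stand. Top: carrier at (415,240) with the amber bottle at its right end (434,230). The stand has its upright at about (278,145) and its arm running down to (279,210). Beaker (345,145), carton (418,130), blue rack (135,270), yellow pot (391,283).

```bash
python3 - <<'E'
import pickle,cv2
from h import *
t=pickle.load(open("top0.pkl","rb"));s=pickle.load(open("side0.pkl","rb"))
cv2.imwrite("pics/c1.png",cv2.resize(t["frame"][205:295,355:465],None,fx=7,fy=6.6,interpolation=cv2.INTER_CUBIC))
cv2.imwrite("pics/c2.png",cv2.resize(s["frame"][145:225,340:400],None,fx=8,fy=7.5,interpolation=cv2.INTER_CUBIC))
cv2.imwrite("pics/c3.png",cv2.resize(t["frame"][125:245,225:325],None,fx=5,fy=5,interpolation=cv2.INTER_CUBIC))
for n,p,z in[("carrier",(415,240),30),("yellow",(391,283),38),("beaker",(348,138),92),("carton",(420,130),45),("upright",(278,140),210),("armtip",(279,213),169),("rack",(135,270),60)]: print(n,onz(t,*p,z).round(1))
E
```

```text
carrier [ 490.6 -296.6   30. ]
yellow [ 390.  -233.7   38. ]
beaker [ 723.3 -131.3   92. ]
carton [ 756.1 -315.1   45. ]
upright [687.5  29.9 210. ]
armtip [543.3  28.5 169. ]
rack [424.2 359.7  60. ]
```

View pics/c1.png

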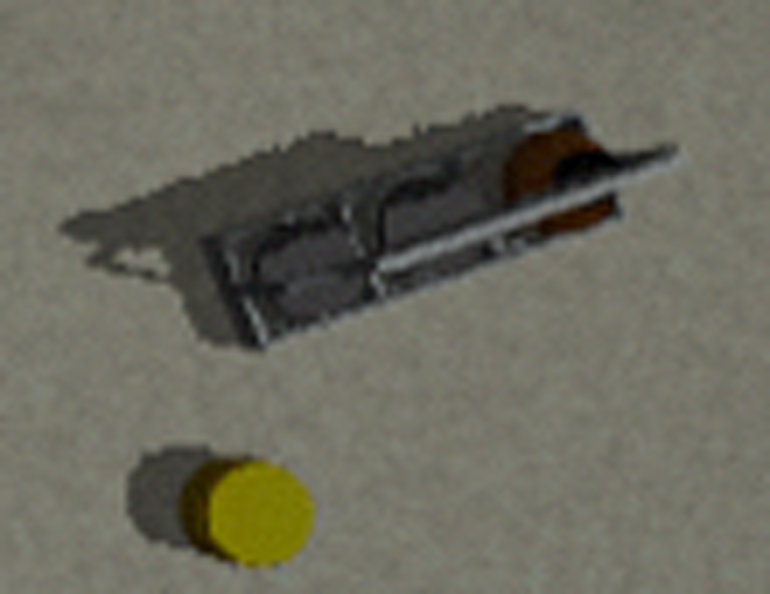

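View pics/c2.png

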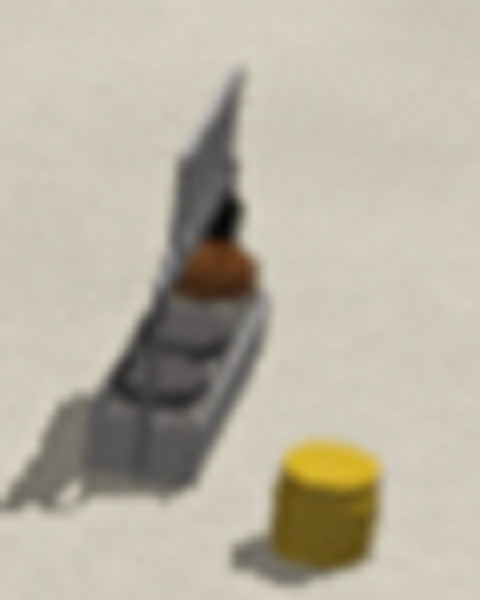

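View pics/c3.png

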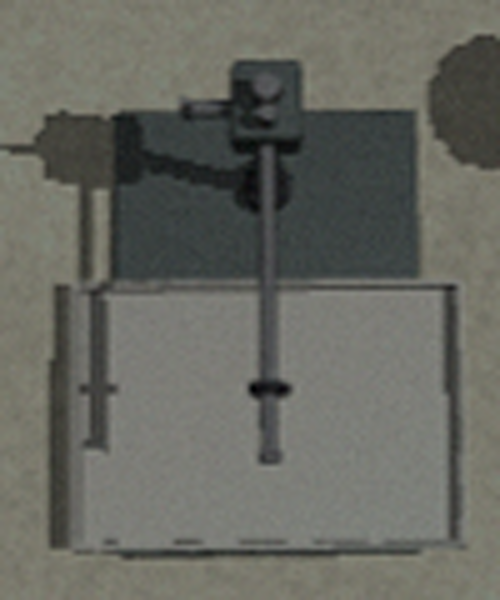

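```bash
python3 - <<'E'
import pickle
from h import *
t=pickle.load(open("top0.pkl","rb"));s=pickle.load(open("side0.pkl","rb"))
T=lambda x,y:(355+(x+.5)/7-.5,205+(y+.5)/6.6-.5); S=lambda x,y:(340+(x+.5)/8-.5,145+(y+.5)/7.5-.5)
a=onz(t,*T(376,268),140);b=onz(t,*T(680,151),140);print("plate",a,b,np.linalg.norm(a-b),np.degrees(np.arctan2(*(b-a)[1::-1])),(a+b)/2)
for n,z,p in(("frontleft",30,(262,345)),("backleft",30,(212,238)),("frontright",30,(620,215)),("backright",30,(580,115))): print(n,onz(t,*T(*p),z))
print("plate tri L,R",tri(t,T(376,268),s,S(180,160)),tri(t,T(680,151),s,S(240,70)))
C=lambda x,y:(225+(x+.5)/5-.5,125+(y+.5)/5-.5)
for z in(160,169,178):
  for p in((270,462),(270,388),(268,145)): print(z,onz(t,*C(*p),z).round(1))
for p,z in(((112,112),0),((415,112),0),((60,548),24),((465,545),24),((265,85),210)): print(onz(t,*C(*p),z).round(1))
E
```

```text
plate [ 475.56048783 -247.66844557  140.        ] [ 512.83535366 -344.04353495  140.        ] 103.33234477258186 -68.85509079442531 [ 494.19792074 -295.85599026  140.        ]
frontleft [ 451.03920093 -239.83825972   30.        ]
backleft [ 489.63306335 -223.83418236   30.        ]
frontright [ 496.79005743 -365.32686936   30.        ]
backright [ 533.31580854 -352.91382581   30.        ]
plate tri L,R (array([ 476.0255105 , -247.79180945,  138.5522773 ]), np.float64(1.0363224375652602)) (array([ 511.85767662, -346.05687654,  137.01190183]), np.float64(2.8373340567781242))
160 [535.8  29.4 160. ]
160 [567.   29.2 160. ]
160 [671.2  29.5 160. ]
169 [535.   29.4 169. ]
169 [565.9  29.2 169. ]
169 [669.1  29.5 169. ]
178 [534.2  29.4 178. ]
178 [564.8  29.3 178. ]
178 [667.   29.6 178. ]
[726.  106.7   0. ]
[725.4 -44.5   0. ]
[507.4 129.4  24. ]
[507.8 -64.   24. ]
[684.2  30.7 210. ]
```

```bash
cat >> h.py <<'E'
from scipy.spatial.transform import Rotation as Ro
def pose():
    from plant import sensors
    o=sensors.get_obs(); return o,np.array(o["tool_pos"]),Ro.from_euler("xyz",o["tcp_rot"]).as_matrix()
def go(P,jawdeg=None):
    o,p,R=pose(); d=R.T@(np.array(P)-p)/10
    print("t",round(o["time"],2),"p",p.round(2),"tool cm",d.round(3))
    y=R[:,1]; a=np.degrees(np.arctan2(y[1],y[0])); print("jaw",round(a,2),"x",R[:,0].round(4),"F",np.round(o["contact_force"],2),"M",np.round(o["moment"],3),"w",round(o["grip_width"],1),"q",np.round(o["joint_positions"],2))
    if jawdeg is not None:
        e=(jawdeg-a+90)%180-90; print("spin",round(-np.radians(e),4),"(tool x down)")
E
python3 - <<'E'
from h import *
go([499,-311,226],20.3)
go([420,80,226],20.3)
E
```

```text
t 0.1 p [185.64 490.7  226.11] tool cm [  0.087 -63.887  57.686]
jaw 69.27 x [-7.0e-04 -1.2e-03 -1.0e+00] F [-0.11  0.83  0.56] M [ 0.015  0.009 -0.023] w 91.7 q [ 1.06  0.34  1.52 -0.    1.28 -0.15]
spin 0.8547 (tool x down)
t 0.1 p [185.64 490.7  226.11] tool cm [  0.045 -30.115  36.457]
jaw 69.27 x [-7.0e-04 -1.2e-03 -1.0e+00] F [-0.11  0.83  0.56] M [ 0.015  0.009 -0.023] w 91.7 q [ 1.06  0.34  1.52 -0.    1.28 -0.15]
spin 0.8547 (tool x down)
```

```bash
python3 -m crank '[{"dy":-4,"dz":5},{"dy":-8,"dz":9},{"dy":-12,"dz":13},{"dy":-14,"dz":17,"spin":0.1},{"dy":-17,"dz":20,"spin":0.2},{"dy":-19,"dz":23,"spin":0.3},{"dy":-21,"dz":26,"spin":0.4},{"dy":-23,"dz":29,"spin":0.5},{"dy":-26,"dz":32,"spin":0.6},{"dy":-28,"dz":34,"spin":0.7},{"dy":-30,"dz":36.5,"spin":0.8},{"dy":-32.5,"dz":39,"spin":0.855},{"dy":-35.5,"dz":41,"spin":0.855},{"dy":-38.5,"dz":43,"spin":0.855},{"dy":-41.5,"dz":45,"spin":0.855},{"dy":-45,"dz":47,"spin":0.855},{"dy":-48,"dz":49,"spin":0.855},{"dy":-51,"dz":51,"spin":0.855},{"dy":-54,"dz":52.5,"spin":0.855},{"dy":-57,"dz":54,"spin":0.855}]' 100
python3 - <<'E'
from h import *
go([499,-311,226],20.3)
E
```

```text
t 0.1 p [185.64 490.7  226.11] tool cm [  0.087 -63.887  57.686]
jaw 69.27 x [-7.0e-04 -1.2e-03 -1.0e+00] F [-0.11  0.83  0.56] M [ 0.015  0.009 -0.023] w 91.7 q [ 1.06  0.34  1.52 -0.    1.28 -0.15]
spin 0.8547 (tool x down)invalid input at $[0]: expected keys dx, dy, dz, spin
```

```bash
python3 -m crank '[{"dx":0,"dy":-4,"dz":5,"spin":0},{"dx":0,"dy":-8,"dz":9,"spin":0},{"dx":0,"dy":-12,"dz":13,"spin":0},{"dx":0,"dy":-14,"dz":17,"spin":0.1},{"dx":0,"dy":-17,"dz":20,"spin":0.2},{"dx":0,"dy":-19,"dz":23,"spin":0.3},{"dx":0,"dy":-21,"dz":26,"spin":0.4},{"dx":0,"dy":-23,"dz":29,"spin":0.5},{"dx":0,"dy":-26,"dz":32,"spin":0.6},{"dx":0,"dy":-28,"dz":34,"spin":0.7},{"dx":0,"dy":-30,"dz":36.5,"spin":0.8},{"dx":0,"dy":-32.5,"dz":39,"spin":0.855},{"dx":0,"dy":-35.5,"dz":41,"spin":0.855},{"dx":0,"dy":-38.5,"dz":43,"spin":0.855},{"dx":0,"dy":-41.5,"dz":45,"spin":0.855},{"dx":0,"dy":-45,"dz":47,"spin":0.855},{"dx":0,"dy":-48,"dz":49,"spin":0.855},{"dx":0,"dy":-51,"dz":51,"spin":0.855},{"dx":0,"dy":-54,"dz":52.5,"spin":0.855},{"dx":0,"dy":-57,"dz":54,"spin":0.855}]' 100
python3 - <<'E'
from h import *
go([499,-311,226],20.3)
import pickle
from plant import capture
for n in("side","top"):
    c=capture(n); pickle.dump(c,open(n+"1.pkl","wb")); cv2.imwrite(f"pics/{n}1.png",c["frame"])
E
```

```text
time: 1.77
tool_pos: [488.9, -235.0, 226.2]
tcp_rot: [-2.661, 1.57, 2.405]
contact_force: [-0.2, -0.3, 0.0]
grip_width: 91.8
t 1.77 p [ 488.9  -234.98  226.19] tool cm [ 0.014 -1.685  7.481]
jaw 20.26 x [-7.e-04  6.e-04 -1.e+00] F [-0.2  -0.3   0.02] M [-0.012  0.008  0.03 ] w 91.8 q [-0.59  0.37  1.48  0.    1.29 -0.94]
spin -0.0007 (tool x down)
```

View pics/side1.png

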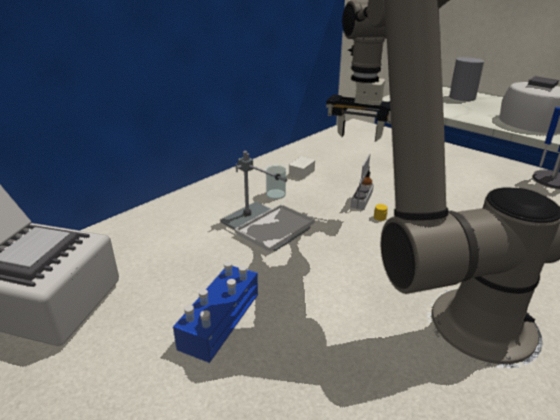

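The side view now shows the stand, with its upright at (246,185) and its arm running to the button end at about (285,178). The carrier is at (365,185).

```bash
python3 - <<'E'
import pickle
from h import *
s=pickle.load(open("side1.pkl","rb"))
cv2.imwrite("pics/c4.png",cv2.resize(s["frame"][145:225,225:315],None,fx=8,fy=7.5,interpolation=cv2.INTER_CUBIC))
cv2.imwrite("pics/c5.png",cv2.resize(s["frame"][145:225,340:400],None,fx=8,fy=7.5,interpolation=cv2.INTER_CUBIC))
E
```

```text
(no output)
```

View pics/c4.png

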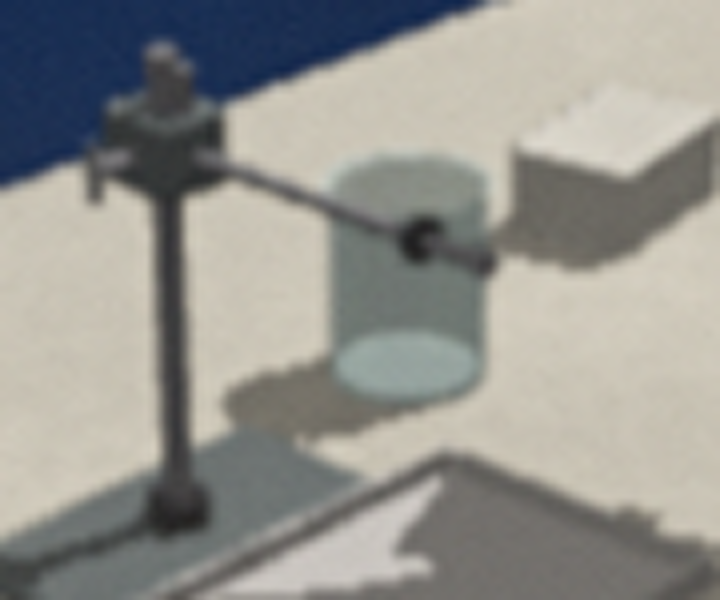

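```bash
python3 - <<'E'
import pickle
from h import *
t=pickle.load(open("top0.pkl","rb"));s=pickle.load(open("side1.pkl","rb"))
C=lambda x,y:(225+(x+.5)/5-.5,125+(y+.5)/5-.5); S=lambda x,y:(225+(x+.5)/8-.5,145+(y+.5)/7.5-.5)
print("collar",tri(t,C(270,388),s,S(422,240)))
print("button",tri(t,C(270,458),s,S(486,258)))
print("root",tri(t,C(268,148),s,S(222,160)))
print("upright top",tri(t,C(265,85),s,S(168,50)))
E
```

```text
collar (array([565.61307586,  29.25087813, 171.45407105]), np.float64(0.0016279509738629852))
button (array([536.64609337,  29.76457663, 174.11958876]), np.float64(1.1058541531187394))
root (array([664.57484937,  27.44617922, 171.96860666]), np.float64(6.450374567913383))
upright top (array([683.38745427,  30.17756661, 210.63049809]), np.float64(1.7000424932875866))
```

```bash
python3 - <<'E'
from h import *
go([612,29,190],20.3)
E
```

```text
t 1.87 p [ 488.96 -237.6   225.75] tool cm [  3.542  20.693 -20.837]
jaw 20.03 x [-6.e-04 -1.e-03 -1.e+00] F [0.5  0.48 0.32] M [-0.073  0.037 -0.005] w 91.8 q [-0.59  0.38  1.47 -0.    1.29 -0.94]
spin -0.0048 (tool x down)
```

```bash
python3 -m crank '[{"dx":0,"dy":2.5,"dz":-2.5,"spin":0},{"dx":0,"dy":5,"dz":-5,"spin":0},{"dx":0,"dy":7.5,"dz":-7.5,"spin":0},{"dx":0,"dy":10,"dz":-10,"spin":0},{"dx":0,"dy":12.5,"dz":-12.5,"spin":0},{"dx":0,"dy":15,"dz":-15,"spin":0},{"dx":0.5,"dy":17.5,"dz":-17.5,"spin":0},{"dx":1.5,"dy":19.5,"dz":-19.5,"spin":0},{"dx":2.5,"dy":20.5,"dz":-20.7,"spin":0},{"dx":3.2,"dy":20.7,"dz":-20.8,"spin":0},{"dx":3.5,"dy":20.7,"dz":-20.8,"spin":0},{"dx":3.5,"dy":20.7,"dz":-20.8,"spin":0},{"dx":3.5,"dy":20.7,"dz":-20.8,"spin":0},{"dx":3.5,"dy":20.7,"dz":-20.8,"spin":0},{"dx":3.5,"dy":20.7,"dz":-20.8,"spin":0}]' 0
python3 - <<'E'
from h import *
go([612,29,190],20.3)
E
```

```text
time: 3.12
tool_pos: [611.3, 32.6, 192.5]
tcp_rot: [1.136, 1.57, -0.082]
contact_force: [0.2, -0.9, -0.2]
grip_width: 1.1
t 3.12 p [611.28  32.65 192.53] tool cm [ 0.254 -0.058  0.367]
jaw 20.2 x [ 1.2e-03 -1.0e-04 -1.0e+00] F [ 0.22 -0.85 -0.23] M [-0.052  0.045  0.004] w 1.1 q [-0.07  0.53  1.32 -0.    1.29 -0.42]
spin -0.0017 (tool x down)
```

```bash
python3 -m crank '[{"dx":0.4,"dy":-0.06,"dz":0.36,"spin":0},{"dx":0.8,"dy":-0.06,"dz":0.36,"spin":0},{"dx":0.9,"dy":-0.06,"dz":0.36,"spin":0},{"dx":1.0,"dy":-0.06,"dz":0.36,"spin":0},{"dx":1.0,"dy":-0.06,"dz":0.36,"spin":0}]'; python3 -m crank '[{"dx":0.1,"dy":0,"dz":0,"spin":0},{"dx":0.2,"dy":0,"dz":0,"spin":0},{"dx":0.2,"dy":0,"dz":0,"spin":0}]';python3 -m crank '[{"dx":0.1,"dy":0,"dz":0,"spin":0},{"dx":0.2,"dy":0,"dz":0,"spin":0}]'
```

```text
time: 3.53
tool_pos: [611.7, 30.1, 181.3]
tcp_rot: [-2.177, 1.57, 2.89]
contact_force: [-1.0, 0.4, -0.1]
grip_width: 0.5
time: 3.78
tool_pos: [611.8, 30.2, 179.5]
tcp_rot: [-2.48, 1.571, 2.587]
contact_force: [-0.5, -0.2, -0.0]
grip_width: 0.1
time: 3.95
tool_pos: [611.9, 30.1, 177.7]
tcp_rot: [1.337, 1.571, 0.12]
contact_force: [0.3, -0.1, 0.5]
grip_width: 0.4
```

```bash
python3 -m crank '[{"dx":0.05,"dy":0,"dz":0,"spin":0},{"dx":0.1,"dy":0,"dz":0,"spin":0}]'
```

```text
time: 4.12
tool_pos: [611.9, 30.1, 176.7]
tcp_rot: [2.111, 1.571, 0.894]
contact_force: [0.0, 0.2, 0.5]
grip_width: 0.4
```

```bash
python3 -m crank '[{"dx":0.05,"dy":0,"dz":0,"spin":0},{"dx":0.05,"dy":0,"dz":0,"spin":0}]';python3 -m crank '[{"dx":0.05,"dy":0,"dz":0,"spin":0},{"dx":0.05,"dy":0,"dz":0,"spin":0}]'
```

```text
time: 4.28
tool_pos: [611.8, 30.1, 176.1]
tcp_rot: [-2.282, 1.571, 2.784]
contact_force: [0.7, 0.6, 0.3]
grip_width: 0.7
time: 4.45
tool_pos: [611.9, 30.1, 175.7]
tcp_rot: [2.157, 1.571, 0.94]
contact_force: [-0.2, -1.5, 0.1]
grip_width: 0.6
```

```bash
for i in 1; do python3 -m crank '[{"dx":0.05,"dy":0,"dz":0,"spin":0},{"dx":0.05,"dy":0,"dz":0,"spin":0}]'; done; python3 -m crank '[{"dx":0.05,"dy":0,"dz":0,"spin":0},{"dx":0.05,"dy":0,"dz":0,"spin":0}]'
```

```text
time: 4.62
tool_pos: [611.9, 30.1, 175.3]
tcp_rot: [1.492, 1.57, 0.275]
contact_force: [0.4, -0.1, 0.9]
grip_width: 0.6
time: 4.78
tool_pos: [611.9, 30.1, 175.1]
tcp_rot: [1.277, 1.57, 0.06]
contact_force: [-0.6, 0.5, 2.7]
grip_width: 0.5
```

```bash
python3 -m crank '[{"dx":0.03,"dy":0,"dz":0,"spin":0},{"dx":0.03,"dy":0,"dz":0,"spin":0}]'
```

```text
time: 4.95
tool_pos: [612.0, 30.1, 175.0]
tcp_rot: [1.242, 1.57, 0.025]
contact_force: [-0.9, -0.0, 4.8]
grip_width: 0.4
```

```bash
python3 - <<'E'
from h import *
go([499,-311,190],20.3)
E
```

```text
t 4.95 p [612.    30.09 174.99] tool cm [ -1.511 -22.423  28.077]
jaw 20.28 x [ 8.e-04  0.e+00 -1.e+00] F [-0.92 -0.    4.8 ] M [-0.014  0.26  -0.004] w 0.4 q [-0.08  0.54  1.35  0.    1.25 -0.43]
spin -0.0003 (tool x down)
```

```bash
python3 -m crank '[{"dx":-1,"dy":0,"dz":0,"spin":0},{"dx":-2.5,"dy":0,"dz":0,"spin":0},{"dx":-2.5,"dy":-1.2,"dz":1.5,"spin":0},{"dx":-2.5,"dy":-3,"dz":4,"spin":0},{"dx":-2.5,"dy":-5,"dz":6.5,"spin":0},{"dx":-2.5,"dy":-7.4,"dz":9.3,"spin":0},{"dx":-2.5,"dy":-9.7,"dz":12.2,"spin":0},{"dx":-2.5,"dy":-12,"dz":15.1,"spin":0},{"dx":-2.5,"dy":-14.3,"dz":18,"spin":0},{"dx":-2.5,"dy":-16.6,"dz":20.8,"spin":0},{"dx":-2.5,"dy":-18.8,"dz":23.6,"spin":0},{"dx":-2.5,"dy":-20.7,"dz":26,"spin":0},{"dx":-2,"dy":-22,"dz":27.6,"spin":0},{"dx":-1.5,"dy":-22.4,"dz":28.1,"spin":0},{"dx":-1.5,"dy":-22.4,"dz":28.1,"spin":0},{"dx":-1.5,"dy":-22.4,"dz":28.1,"spin":0}]' 0
python3 -m crank '[{"dx":0,"dy":0,"dz":0,"spin":0},{"dx":0,"dy":0,"dz":0,"spin":0},{"dx":0,"dy":0,"dz":0,"spin":0},{"dx":0,"dy":0,"dz":0,"spin":0},{"dx":0,"dy":0,"dz":0,"spin":0},{"dx":0,"dy":0,"dz":0,"spin":0},{"dx":0,"dy":0,"dz":0,"spin":0}]' 100
python3 - <<'E'
from h import *
go([499.2,-311.2,116],20)
import pickle
from plant import capture
for n in("side","top"):
    c=capture(n); pickle.dump(c,open(n+"2.pkl","wb"))
    u,v=proj(c,[499,-311,150]); u,v=int(u),int(v); print(n,u,v)
    cv2.imwrite(f"pics/{n}2.png",cv2.resize(c["frame"][v-45:v+45,u-60:u+60],None,fx=6,fy=6,interpolation=cv2.INTER_CUBIC))
E
```

```text
time: 6.28
tool_pos: [499.1, -310.5, 189.1]
tcp_rot: [-3.064, 1.569, 2.002]
contact_force: [0.3, 0.4, -0.0]
grip_width: 0.5
time: 6.87
tool_pos: [499.2, -311.0, 189.5]
tcp_rot: [1.368, 1.571, 0.151]
contact_force: [0.1, 0.7, 0.4]
grip_width: 42.3
t 6.87 p [ 499.23 -311.02  189.45] tool cm [ 7.345 -0.01   0.016]
jaw 20.29 x [ 1.e-04  0.e+00 -1.e+00] F [0.08 0.75 0.4 ] M [-0.066 -0.006 -0.024] w 42.3 q [-0.69  0.49  1.4   0.    1.25 -1.04]
spin 0.0051 (tool x down)
side 367 154
top 438 233
```

View pics/side2.png

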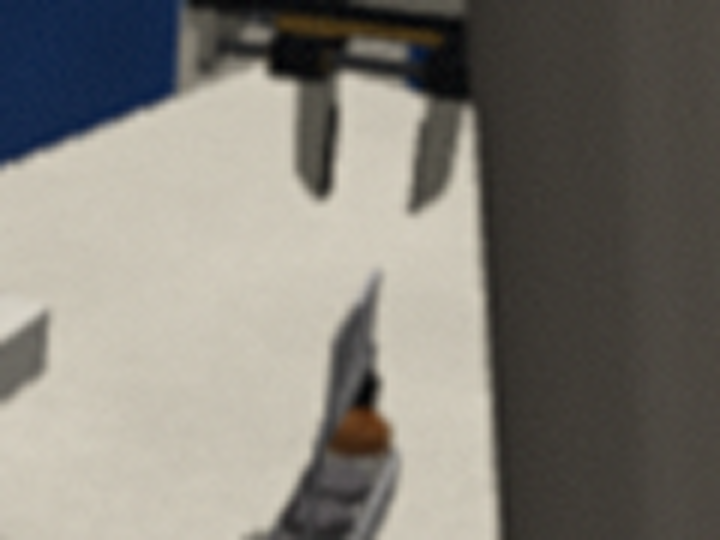

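View pics/top2.png

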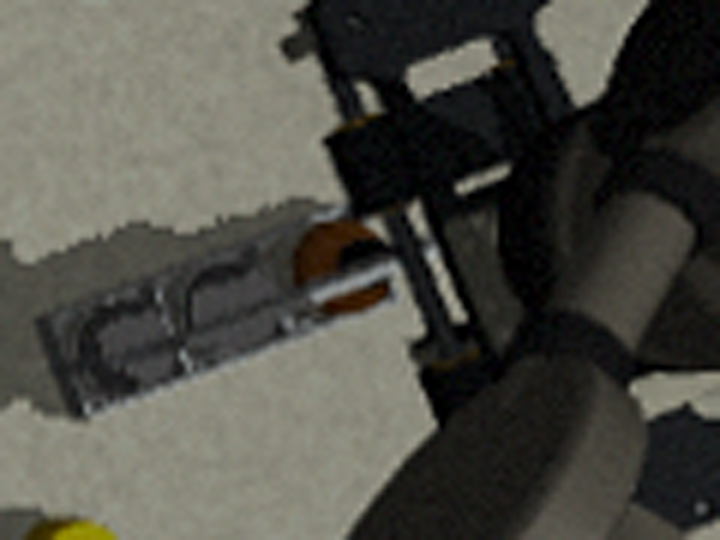

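Candidates for the wanted parts (top view pixels): the carrier at (415,240) is the only grey tray with a plate. The tall bottle is the amber one at (434,230) in the tray's right end bay. The grey-lidded pots are at about (395,247) and (412,241), while the yellow pot at (391,283) is the decoy. The close crops confirm this, and the open fingers straddle the plate.

```bash
python3 -m crank '[{"dx":1,"dy":0,"dz":0,"spin":0},{"dx":2.5,"dy":0,"dz":0,"spin":0},{"dx":4,"dy":0,"dz":0,"spin":0},{"dx":5.5,"dy":0,"dz":0,"spin":0},{"dx":6.7,"dy":0,"dz":0,"spin":0},{"dx":7.2,"dy":0,"dz":0,"spin":0},{"dx":7.35,"dy":0,"dz":0,"spin":0},{"dx":7.35,"dy":0,"dz":0,"spin":0},{"dx":7.35,"dy":0,"dz":0,"spin":0}]'
python3 - <<'E'
from h import *
go([499.2,-311.2,116],20)
import pickle
from plant import capture
c=capture("side"); pickle.dump(c,open("side3.pkl","wb"))
cv2.imwrite(f"pics/side3.png",cv2.resize(c["frame"][120:220,320:440],None,fx=6,fy=6,interpolation=cv2.INTER_CUBIC))
E
```

```text
time: 7.72
tool_pos: [499.4, -311.4, 116.4]
tcp_rot: [0.638, 1.57, -0.579]
contact_force: [0.2, 0.4, 0.6]
grip_width: 92.0
t 7.72 p [ 499.45 -311.43  116.41] tool cm [ 0.041 -0.015 -0.03 ]
jaw 20.28 x [ 8.e-04 -6.e-04 -1.e+00] F [0.24 0.39 0.64] M [-0.079 -0.005 -0.018] w 92.0 q [-0.69  0.56  1.49  0.    1.09 -1.04]
spin 0.0049 (tool x down)
```

View pics/side3.png

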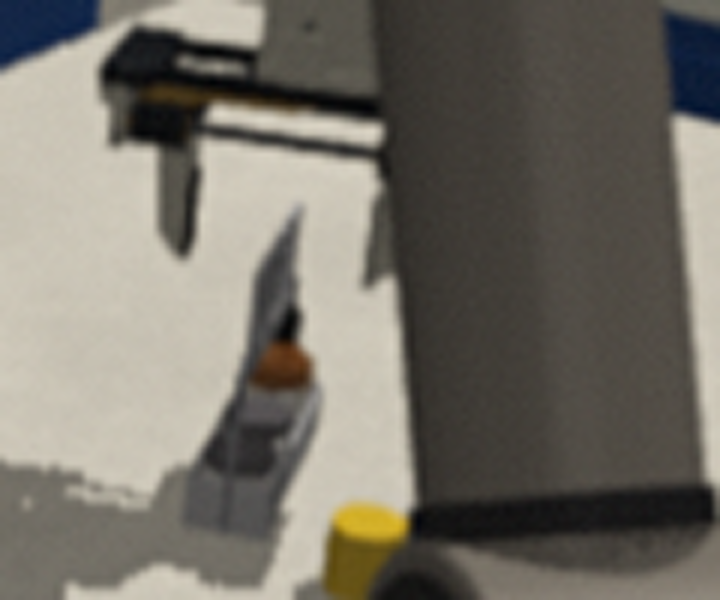

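```bash
python3 -m crank '[{"dx":0,"dy":0,"dz":0,"spin":0},{"dx":0,"dy":0,"dz":0,"spin":0},{"dx":0,"dy":0,"dz":0,"spin":0},{"dx":0,"dy":0,"dz":0,"spin":0},{"dx":0,"dy":0,"dz":0,"spin":0},{"dx":0,"dy":0,"dz":0,"spin":0},{"dx":0,"dy":0,"dz":0,"spin":0},{"dx":0,"dy":0,"dz":0,"spin":0},{"dx":0,"dy":0,"dz":0,"spin":0},{"dx":0,"dy":0,"dz":0,"spin":0},{"dx":0,"dy":0,"dz":0,"spin":0},{"dx":0,"dy":0,"dz":0,"spin":0},{"dx":0,"dy":0,"dz":0,"spin":0},{"dx":0,"dy":0,"dz":0,"spin":0},{"dx":0,"dy":0,"dz":0,"spin":0},{"dx":0,"dy":0,"dz":0,"spin":0}]' 0
python3 - <<'E'
from h import *
go([499.2,-311.2,116],20)
E
```

```text
time: 9.1
tool_pos: [499.0, -311.0, 115.6]
tcp_rot: [-2.88, 1.57, 2.187]
contact_force: [-0.4, -0.6, -1.1]
grip_width: 3.7
t 9.1 p [ 499.   -310.97  115.62] tool cm [-0.038  0.011  0.028]
jaw 20.28 x [-4.e-04  6.e-04 -1.e+00] F [-0.38 -0.59 -1.07] M [-0.07   0.018  0.003] w 3.7 q [-0.69  0.56  1.5   0.    1.09 -1.04]
spin 0.0049 (tool x down)
```

```bash
python3 -m crank '[{"dx":-0.3,"dy":0,"dz":0,"spin":0},{"dx":-0.8,"dy":0,"dz":0,"spin":0},{"dx":-1.5,"dy":0,"dz":0,"spin":0},{"dx":-2.2,"dy":0,"dz":0,"spin":0},{"dx":-3,"dy":0,"dz":0,"spin":0},{"dx":-3.8,"dy":0,"dz":0,"spin":0},{"dx":-4.6,"dy":0,"dz":0,"spin":0},{"dx":-5.4,"dy":0,"dz":0,"spin":0},{"dx":-6.2,"dy":0,"dz":0,"spin":0},{"dx":-6.8,"dy":0,"dz":0,"spin":0},{"dx":-7.1,"dy":0,"dz":0,"spin":0},{"dx":-7.2,"dy":0,"dz":0,"spin":0},{"dx":-7.2,"dy":0,"dz":0,"spin":0},{"dx":-7.2,"dy":0,"dz":0,"spin":0}]' 0
python3 - <<'E'
from h import *
from plant import capture
for n in("side","top"):
    c=capture(n); u,v=proj(c,[499,-311,150]); u,v=int(u),int(v)
    cv2.imwrite(f"pics/{n}4.png",cv2.resize(c["frame"][v-40:v+60,u-60:u+60],None,fx=6,fy=6,interpolation=cv2.INTER_CUBIC))
go([470,29.5,187.9],0)
E
```

```text
time: 10.27
tool_pos: [499.0, -311.0, 187.5]
tcp_rot: [-2.733, 1.57, 2.333]
contact_force: [-0.1, -0.0, -3.9]
grip_width: 3.8
t 10.37 p [ 498.96 -310.98  187.34] tool cm [-2.8000e-02  9.0850e+00 -3.2941e+01]
jaw 20.28 x [-7.e-04  7.e-04 -1.e+00] F [ 0.35 -0.6  -3.26] M [-0.032  0.046 -0.018] w 3.8 q [-0.69  0.49  1.4   0.    1.25 -1.04]
spin 0.354 (tool x down)
```

View pics/side4.png

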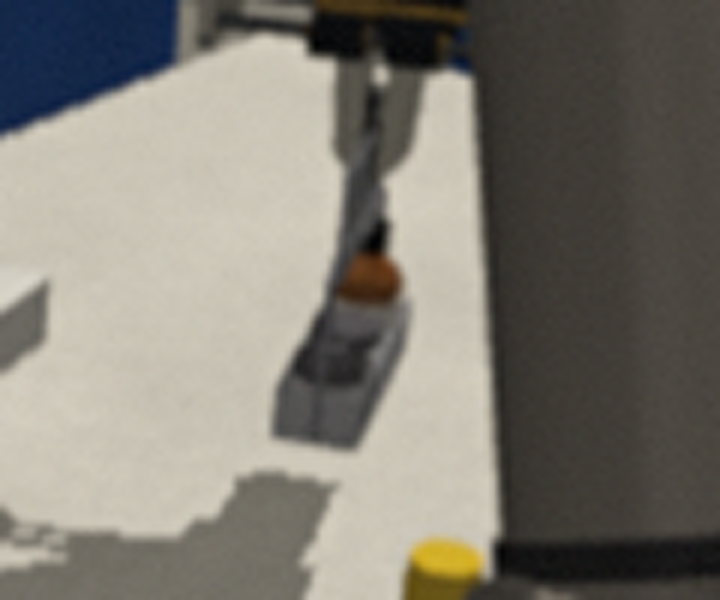

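View pics/top4.png

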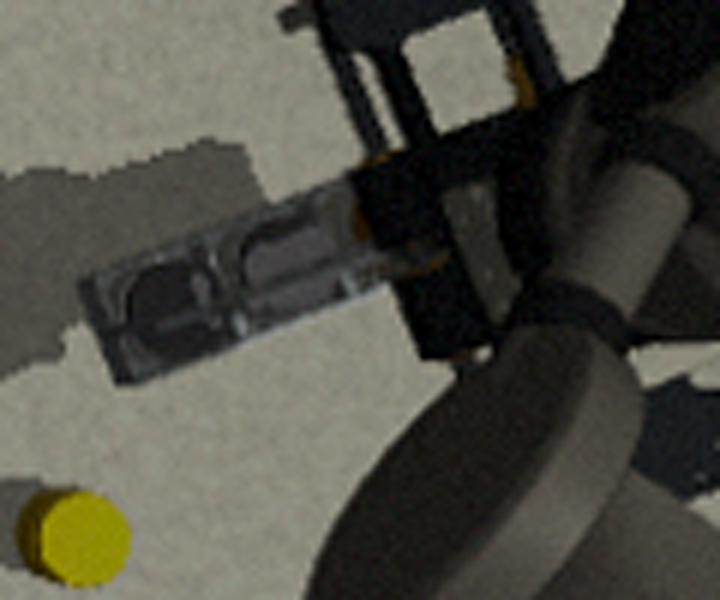

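```bash
python3 -m crank '[{"dx":0,"dy":0.2,"dz":-0.8,"spin":0},{"dx":0,"dy":0.6,"dz":-2.2,"spin":0.03},{"dx":0,"dy":1.2,"dz":-4.2,"spin":0.06},{"dx":0,"dy":1.8,"dz":-6.5,"spin":0.09},{"dx":0,"dy":2.4,"dz":-8.8,"spin":0.12},{"dx":0,"dy":3,"dz":-11.1,"spin":0.15},{"dx":0,"dy":3.7,"dz":-13.4,"spin":0.18},{"dx":0,"dy":4.3,"dz":-15.7,"spin":0.21},{"dx":0,"dy":5,"dz":-18,"spin":0.24},{"dx":0,"dy":5.6,"dz":-20.3,"spin":0.27},{"dx":0,"dy":6.2,"dz":-22.6,"spin":0.3},{"dx":0,"dy":6.9,"dz":-24.9,"spin":0.33},{"dx":0,"dy":7.5,"dz":-27.2,"spin":0.354},{"dx":0,"dy":8.1,"dz":-29.3,"spin":0.354},{"dx":0,"dy":8.6,"dz":-31.2,"spin":0.354},{"dx":0,"dy":8.9,"dz":-32.4,"spin":0.354},{"dx":0,"dy":9.05,"dz":-32.8,"spin":0.354},{"dx":0,"dy":9.1,"dz":-32.9,"spin":0.354},{"dx":0,"dy":9.1,"dz":-32.9,"spin":0.354},{"dx":0,"dy":9.1,"dz":-32.9,"spin":0.354}]' 0
python3 - <<'E'
from h import *
from plant import capture
import pickle
for n in("side","top"):
    c=capture(n); pickle.dump(c,open(n+"5.pkl","wb")); u,v=proj(c,[500,29,150]); u,v=int(u),int(v)
    print(n,u-65,v-50)
    cv2.imwrite(f"pics/{n}5.png",cv2.resize(c["frame"][v-50:v+50,u-65:u+65],None,fx=6,fy=6,interpolation=cv2.INTER_CUBIC))
go([470,29.5,187.9],0)
E
```

```text
time: 12.03
tool_pos: [470.6, 28.4, 187.9]
tcp_rot: [0.626, 1.571, -0.946]
contact_force: [-0.7, -0.9, -3.9]
grip_width: 3.5
side 231 141
top 213 184
t 12.13 p [470.56  28.26 187.86] tool cm [-0.004 -0.056 -0.124]
jaw -0.06 x [-0.e+00 -1.e-04 -1.e+00] F [-0.16 -0.83 -3.33] M [-0.081  0.037  0.03 ] w 3.8 q [-0.1   0.28  1.73 -0.    1.13 -0.1 ]
spin -0.0011 (tool x down)
```

View pics/side5.png

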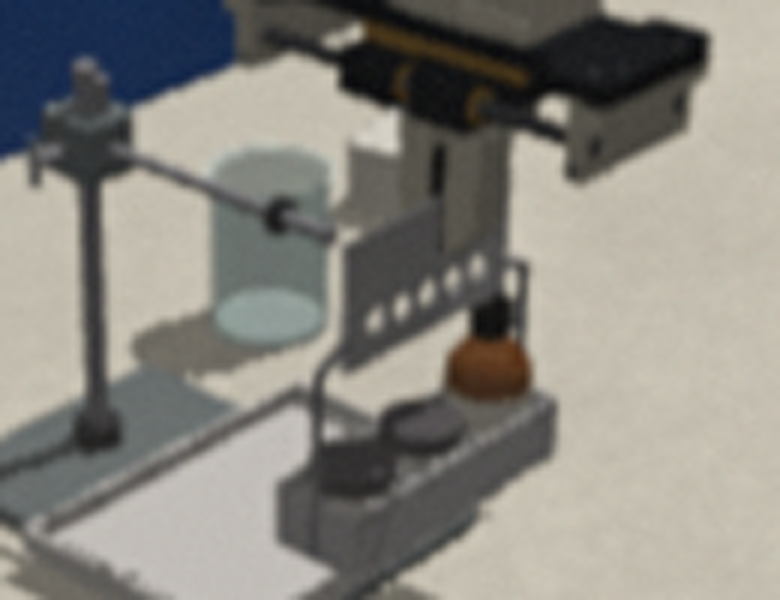

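View pics/top5.png

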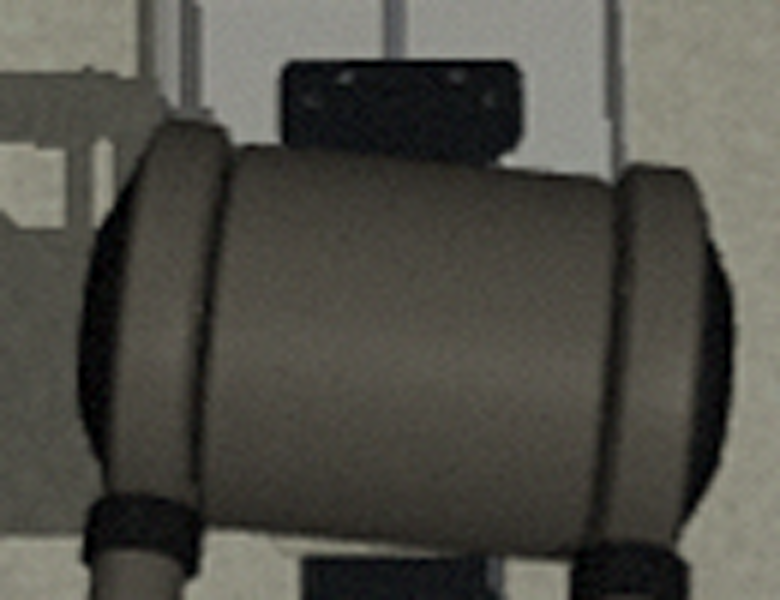

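```bash
cat > holes.py <<'E'
from h import *
def plane_x(c,u,v,x):
    o,r=ray(c,u,v); return o+r*(x-o[0])/r[0]
def holes(c,exp,hw=3):
    # sub-pixel centroid of bright spot against dark plate around expected px
    g=c["frame"].astype(float).mean(2); out=[]
    for u,v in exp:
        i,j=int(round(v)),int(round(u)); w=g[i-hw:i+hw+1,j-hw:j+hw+1]
        yy,xx=np.mgrid[i-hw:i+hw+1,j-hw:j+hw+1]; 
        m=np.clip(w-(w.min()+0.35*(w.max()-w.min())),0,None)
        k=np.exp(-((xx-u)**2+(yy-v)**2)/(2*1.6**2)); m=m*k
        out.append(((xx*m).sum()/m.sum(),(yy*m).sum()/m.sum()))
    return out
E
python3 - <<'E'
import pickle
from holes import *
c=pickle.load(open("side5.pkl","rb"))
C=lambda x,y:(231+(x+.5)/6-.5,141+(y+.5)/6-.5)
e=[C(*p) for p in((376,320),(403,307),(429,294),(454,278),(478,264))]
for a,b in zip(e,holes(c,e)): print(np.round(a,2),np.round(b,2),plane_x(c,*a,470.5).round(1),plane_x(c,*b,470.5).round(1))
for p in((325,232),(328,235),(280,215)): print("arm",onz(c,*C(*p),171.7).round(1))
print([np.round(proj(c,[470.5,28.3+16.5*k,171.9]),1) for k in(3,2,1,0,-1)])
cv2.imwrite("pics/z5.png",cv2.resize(c["frame"][165:210,275:325],None,fx=13,fy=13,interpolation=cv2.INTER_CUBIC))
E
```

```text
[293.25 193.92] [293.07 193.88] [470.5  77.1 172.8] [470.5  77.8 173.1]
[297.75 191.75] [297.59 191.6 ] [470.5  60.1 172.1] [470.5  60.7 172.8]
[302.08 189.58] [301.77 189.41] [470.5  43.4 171.7] [470.5  44.6 172.7]
[306.25 186.92] [306.08 186.97] [470.5  27.  173. ] [470.5  27.7 173.1]
[310.25 184.58] [310.06 184.87] [470.5  11.  173.6] [470.5  11.7 173. ]
arm [540.4  28.5 171.7]
arm [537.5  29.9 171.7]
arm [566.   29.1 171.7]
[array([293.1, 194.3]), array([297.4, 192. ]), array([301.7, 189.7]), array([305.9, 187.5]), array([310. , 185.3])]
```

View pics/z5.png

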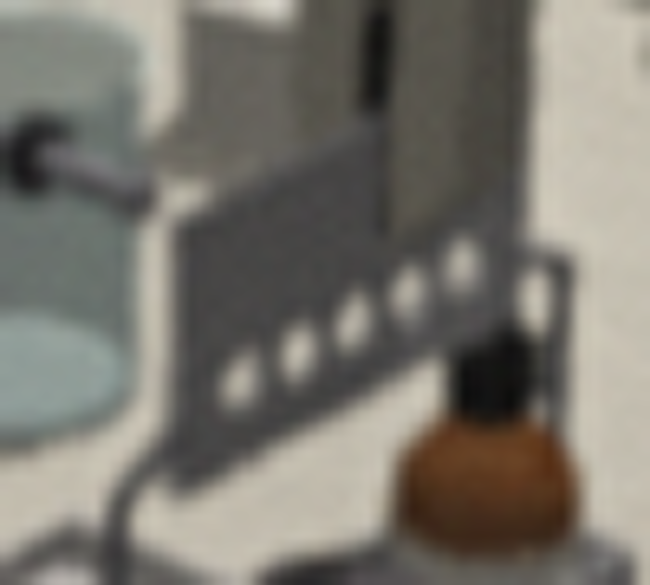

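```bash
python3 - <<'E'
import pickle
from holes import *
for nm in("side1","side5"):
  c=pickle.load(open(nm+".pkl","rb")); g=c["frame"].astype(float).mean(2)
  for x in range(590,660,8):
    u,v=proj(c,[x,29.3,171.7]); j=int(round(u)); i=int(round(v))
    # dark centroid in column, linear background
    w=g[i-5:i+6,j]; bg=np.interp(np.arange(11),[0.5,9.5],[w[:2].mean(),w[-2:].mean()]); d=np.clip(bg-w-8,0,None)
    vv=(np.arange(i-5,i+6)*d).sum()/d.sum()
    vp=v+ (j-u)*((proj(c,[x+5,29.3,171.7])[1]-v)/(proj(c,[x+5,29.3,171.7])[0]-u))
    # y with z fixed (intersection at z=171.7), z with y fixed
    print(nm,x,j,round(vv,2),"pred",round(vp,2),onz(c,j,vv,171.7).round(1),onz(c,j,vv,172.8).round(1))
t=pickle.load(open("top0.pkl","rb"));g=t["frame"].astype(float).mean(2)
for x in range(570,650,8):
    u,v=proj(t,[x,29.3,171.7]); i=int(round(v)); j=int(round(u)); w=g[i,j-5:j+6]; print(w.round(0), end=' '); bg=np.interp(np.arange(11),[0.5,9.5],[w[:2].mean(),w[-2:].mean()]); d=np.clip(np.abs(bg-w)-8,0,None); uu=(np.arange(j-5,j+6)*d).sum()/d.sum(); print(x,round(uu,2),onz(t,uu,i,171.7).round(1))
E
```

```text
side1 590 270 174.71 pred 173.61 [587.1  34.3 171.7] [585.5  36.  172.8]
side1 598 268 173.7 pred 172.82 [595.2  33.3 171.7] [593.6  35.  172.8]
side1 606 266 172.5 pred 172.03 [604.4  31.4 171.7] [602.7  33.1 172.8]
side1 614 264 171.53 pred 171.24 [612.5  30.6 171.7] [610.9  32.3 172.8]
side1 622 262 170.68 pred 170.46 [620.2  30.4 171.7] [618.6  32.1 172.8]
side1 630 260 169.94 pred 169.67 [627.5  30.5 171.7] [625.9  32.3 172.8]
side1 638 258 169.14 pred 168.88 [635.1  30.5 171.7] [633.4  32.2 172.8]
side1 646 255 167.93 pred 167.7 [646.7  30.4 171.7] [645.   32.1 172.8]
side1 654 253 167.46 pred 166.91 [652.9  31.9 171.7] [651.2  33.6 172.8]
side5 590 270 174.7 pred 173.61 [587.1  34.3 171.7] [585.5  36.  172.8]
side5 598 268 173.71 pred 172.82 [595.2  33.4 171.7] [593.6  35.1 172.8]
side5 606 266 172.41 pred 172.03 [604.7  31.  171.7] [603.1  32.8 172.8]
side5 614 264 171.54 pred 171.24 [612.5  30.7 171.7] [610.8  32.4 172.8]
side5 622 262 170.68 pred 170.46 [620.2  30.3 171.7] [618.6  32.1 172.8]
side5 630 260 169.92 pred 169.67 [627.6  30.5 171.7] [625.9  32.2 172.8]
side5 638
[... 343 characters left out ...]
22. 122.] 578 278.01 [578.6  30.4 171.7]
[121. 123. 106.  74.  76.  81.  98. 124. 125. 122. 121.] 586 278.07 [587.   30.2 171.7]
[125. 124. 107.  67.  79.  77.  97. 128. 119. 125. 123.] 594 278.06 [593.3  30.2 171.7]
[119. 123. 124. 106.  66.  77.  80.  95. 123. 123. 121.] 602 278.06 [601.7  30.2 171.7]
[107. 103. 108.  86.  63.  84.  79.  84.  97.  96.  96.] 610 277.64 [610.1  31.  171.7]
[65. 60. 63. 55. 58. 74. 75. 57. 65. 62. 69.] 618 278.56 [618.6  29.1 171.7]
[66. 62. 63. 58. 56. 78. 74. 59. 59. 59. 68.] 626 278.24 [627.1  29.7 171.7]
[61. 65. 60. 53. 57. 78. 73. 52. 68. 64. 66.] 634 278.33 [633.4  29.4 171.7]
[39. 37. 16. 16. 55. 82. 66. 28. 42. 68. 63.] 642 277.82 [641.9  30.5 171.7]
```

```bash
python3 -m crank '[{"dx":0,"dy":0.5,"dz":-0.24,"spin":0},{"dx":0,"dy":1.5,"dz":-0.24,"spin":0},{"dx":0,"dy":2.5,"dz":-0.24,"spin":0},{"dx":0,"dy":3.5,"dz":-0.24,"spin":0},{"dx":0,"dy":4.3,"dz":-0.24,"spin":0},{"dx":0,"dy":4.9,"dz":-0.24,"spin":0},{"dx":0,"dy":5.2,"dz":-0.24,"spin":0},{"dx":0,"dy":5.4,"dz":-0.24,"spin":0},{"dx":0,"dy":5.4,"dz":-0.24,"spin":0},{"dx":0,"dy":5.4,"dz":-0.24,"spin":0},{"dx":0,"dy":5.4,"dz":-0.24,"spin":0},{"dx":0,"dy":5.4,"dz":-0.24,"spin":0}]' 0
python3 - <<'E'
from h import *
from plant import capture
import pickle
n="side"
c=capture(n); pickle.dump(c,open(n+"6.pkl","wb"))
cv2.imwrite(f"pics/{n}6.png",cv2.resize(c["frame"][150:205,255:320],None,fx=12,fy=10.8,interpolation=cv2.INTER_CUBIC))
go([528,30.7,187.7],0)
E
```

```text
time: 13.13
tool_pos: [524.2, 31.4, 188.0]
tcp_rot: [-2.954, 1.571, 1.759]
contact_force: [0.2, -0.3, -2.9]
grip_width: 3.9
t 13.18 p [524.24  31.46 188.02] tool cm [0.032 0.376 0.076]
jaw 0.0 x [ 0.e+00  1.e-04 -1.e+00] F [ 0.73  0.4  -2.77] M [-0.077  0.04   0.007] w 3.7 q [-0.09  0.38  1.58  0.    1.18 -0.09]
spin 0.0 (tool x down)
```

View pics/side6.png

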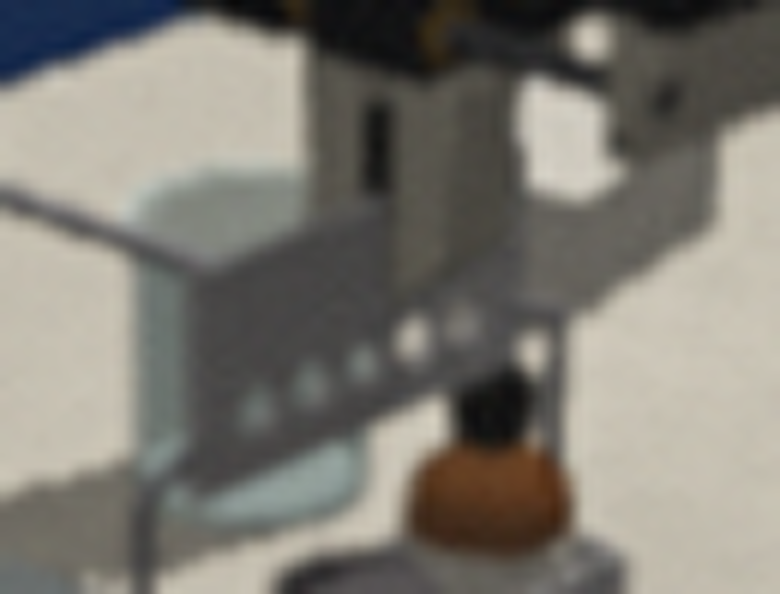

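```bash
python3 - <<'E'
import pickle
from holes import *
c=pickle.load(open("side6.pkl","rb"))
C=lambda x,y:(255+(x+.5)/12-.5,150+(y+.5)/10.8-.5)
e=[C(*p) for p in((257,410),(310,385),(362,363),(412,338),(463,322))]
for a,b in zip(e,holes(c,e)): print(np.round(b,2),plane_x(c,*a,524.3).round(1),plane_x(c,*b,524.3).round(1))
E
```

```text
[276.03 187.64] [524.3  79.9 172.6] [524.3  79.7 172.1]
[280.48 185.32] [524.3  63.5 172.9] [524.3  63.1 172.4]
[285.09 183.05] [524.3  47.  172.6] [524.3  45.5 172.4]
[288.95 180.9 ] [524.3  30.9 173.3] [524.3  30.6 173. ]
[292.76 179.74] [524.3  14.  171.5] [524.3  15.4 170.9]
```

```bash
python3 -m crank '[{"dx":0.02,"dy":0.2,"dz":0,"spin":0},{"dx":0.02,"dy":0.4,"dz":0,"spin":0},{"dx":0.02,"dy":0.5,"dz":0,"spin":0},{"dx":0.02,"dy":0.6,"dz":0,"spin":0},{"dx":0.02,"dy":0.6,"dz":0,"spin":0}]' 0; python3 -m crank '[{"dx":0,"dy":0.1,"dz":0,"spin":0},{"dx":0,"dy":0.2,"dz":0,"spin":0}]';  python3 -m crank '[{"dx":0,"dy":0.1,"dz":0,"spin":0},{"dx":0,"dy":0.1,"dz":0,"spin":0}]'
```

```text
time: 13.6
tool_pos: [530.7, 31.4, 187.7]
tcp_rot: [2.252, 1.571, 0.682]
contact_force: [0.9, 0.1, -3.6]
grip_width: 3.3
time: 13.77
tool_pos: [532.5, 31.4, 187.7]
tcp_rot: [-2.745, 1.571, 1.967]
contact_force: [0.6, -0.0, -3.2]
grip_width: 4.2
time: 13.93
tool_pos: [533.7, 31.4, 187.7]
tcp_rot: [1.986, 1.571, 0.415]
contact_force: [-0.1, -0.6, -2.4]
grip_width: 3.6
```

```bash
python3 -m crank '[{"dx":0,"dy":0.1,"dz":0,"spin":0},{"dx":0,"dy":0.1,"dz":0,"spin":0}]';  python3 -m crank '[{"dx":0,"dy":0.1,"dz":0,"spin":0},{"dx":0,"dy":0.1,"dz":0,"spin":0}]'
```

```text
time: 14.1
tool_pos: [534.6, 31.4, 187.7]
tcp_rot: [2.003, 1.571, 0.432]
contact_force: [-0.7, -0.2, -3.2]
grip_width: 3.9
time: 14.27
tool_pos: [535.6, 31.4, 187.7]
tcp_rot: [1.967, 1.571, 0.396]
contact_force: [-0.3, 0.5, -2.5]
grip_width: 4.0
```

```bash
python3 -m crank '[{"dx":0,"dy":0.05,"dz":0,"spin":0},{"dx":0,"dy":0.1,"dz":0,"spin":0}]'
```

```text
time: 14.43
tool_pos: [536.5, 31.4, 187.7]
tcp_rot: [3.106, 1.571, 1.535]
contact_force: [0.1, -0.5, -2.9]
grip_width: 3.4
```

```bash
python3 -m crank '[{"dx":0,"dy":0.05,"dz":0,"spin":0},{"dx":0,"dy":0.1,"dz":0,"spin":0}]';python3 -m crank '[{"dx":0,"dy":0.05,"dz":0,"spin":0},{"dx":0,"dy":0.1,"dz":0,"spin":0}]'; python3 -m crank '[{"dx":0,"dy":0.05,"dz":0,"spin":0},{"dx":0,"dy":0.1,"dz":0,"spin":0}]'
python3 - <<'E'
from h import *
from plant import capture
import pickle
for n in("side","top"):
  c=capture(n); pickle.dump(c,open(n+"7.pkl","wb"));u,v=proj(c,[535,30,172]); u,v=int(u),int(v)
  cv2.imwrite(f"pics/{n}7.png",cv2.resize(c["frame"][v-25:v+25,u-30:u+30],None,fx=12,fy=12,interpolation=cv2.INTER_CUBIC))
E
```

```text
time: 14.6
tool_pos: [537.5, 31.4, 187.7]
tcp_rot: [2.591, 1.571, 1.021]
contact_force: [-1.0, 0.7, -3.3]
grip_width: 3.9
time: 14.77
tool_pos: [538.5, 31.4, 187.7]
tcp_rot: [2.486, 1.571, 0.915]
contact_force: [0.1, 0.5, -3.0]
grip_width: 3.7
time: 14.93
tool_pos: [539.5, 31.4, 187.7]
tcp_rot: [2.64, 1.571, 1.069]
contact_force: [0.3, -0.4, -3.7]
grip_width: 3.9
```

View pics/side7.png

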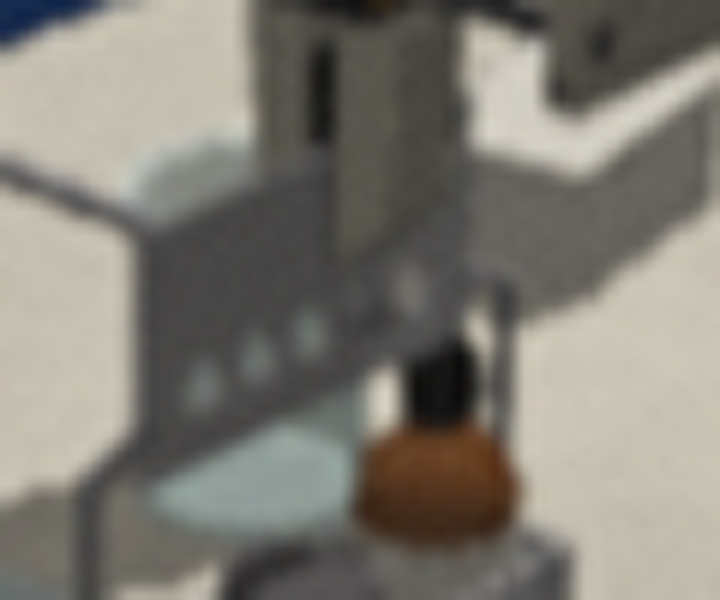

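```bash
python3 -m crank '[{"dx":0,"dy":0.1,"dz":0,"spin":0},{"dx":0,"dy":0.2,"dz":0,"spin":0},{"dx":0,"dy":0.3,"dz":0,"spin":0}]';python3 -m crank '[{"dx":0,"dy":0.1,"dz":0,"spin":0},{"dx":0,"dy":0.2,"dz":0,"spin":0},{"dx":0,"dy":0.3,"dz":0,"spin":0}]'
```

```text
time: 15.28
tool_pos: [542.6, 31.4, 187.8]
tcp_rot: [2.015, 1.571, 0.444]
contact_force: [-0.2, 0.5, -3.3]
grip_width: 3.6
time: 15.53
tool_pos: [545.6, 31.4, 187.7]
tcp_rot: [2.897, 1.571, 1.326]
contact_force: [0.3, -0.4, -2.9]
grip_width: 3.8
```

```bash
python3 -m crank '[{"dx":0,"dy":0.1,"dz":0,"spin":0},{"dx":0,"dy":0.2,"dz":0,"spin":0},{"dx":0,"dy":0.3,"dz":0,"spin":0}]';python3 -m crank '[{"dx":0,"dy":0.1,"dz":0,"spin":0},{"dx":0,"dy":0.2,"dz":0,"spin":0},{"dx":0,"dy":0.3,"dz":0,"spin":0},{"dx":0,"dy":0.3,"dz":0,"spin":0}]'
```

```text
time: 15.78
tool_pos: [548.6, 31.4, 187.7]
tcp_rot: [-3.021, 1.571, 1.691]
contact_force: [-0.1, 0.6, -3.7]
grip_width: 3.9
time: 16.12
tool_pos: [551.6, 31.4, 187.7]
tcp_rot: [1.961, 1.571, 0.39]
contact_force: [-0.2, -0.6, -3.7]
grip_width: 4.0
```

```bash
python3 -m crank '[{"dx":0.05,"dy":0,"dz":0,"spin":0},{"dx":0.1,"dy":0,"dz":0,"spin":0},{"dx":0.15,"dy":0,"dz":0,"spin":0},{"dx":0.15,"dy":0,"dz":0,"spin":0}]'; python3 -m crank '[{"dx":0.05,"dy":0,"dz":0,"spin":0},{"dx":0.05,"dy":0,"dz":0,"spin":0}]';python3 -m crank '[{"dx":0.05,"dy":0,"dz":0,"spin":0},{"dx":0.05,"dy":0,"dz":0,"spin":0},{"dx":0.05,"dy":0,"dz":0,"spin":0}]'
```

```text
time: 16.45
tool_pos: [551.3, 31.4, 186.1]
tcp_rot: [-2.064, 1.571, 2.649]
contact_force: [0.2, -0.2, -3.4]
grip_width: 4.0
time: 16.62
tool_pos: [551.4, 31.4, 185.6]
tcp_rot: [-2.324, 1.571, 2.388]
contact_force: [-0.2, -0.1, -2.7]
grip_width: 3.7
time: 16.87
tool_pos: [551.4, 31.4, 185.2]
tcp_rot: [-2.579, 1.571, 2.133]
contact_force: [-0.2, 0.6, -1.7]
grip_width: 3.7
```

```bash
python3 -m crank '[{"dx":0.03,"dy":0,"dz":0,"spin":0},{"dx":0.03,"dy":0,"dz":0,"spin":0},{"dx":0.03,"dy":0,"dz":0,"spin":0}]'; python3 - <<'E'
from h import *
go([551.4,31.4,185])
E
```

```text
time: 17.12
tool_pos: [551.4, 31.4, 184.9]
tcp_rot: [3.02, 1.571, 1.449]
contact_force: [-0.1, -0.5, -3.7]
grip_width: 4.0
t 17.12 p [551.44  31.39 184.91] tool cm [-0.009 -0.004 -0.001]
jaw -0.0 x [ 0.e+00  1.e-04 -1.e+00] F [-0.14 -0.47 -3.68] M [-0.046  0.038  0.042] w 4.0 q [-0.08  0.43  1.51  0.    1.2  -0.08]
```

```bash
for i in 1; do python3 -m crank '[{"dx":0.05,"dy":0,"dz":0,"spin":0},{"dx":0.05,"dy":0,"dz":0,"spin":0},{"dx":0.05,"dy":0,"dz":0,"spin":0}]'; done; python3 -m crank '[{"dx":0.05,"dy":0,"dz":0,"spin":0},{"dx":0.05,"dy":0,"dz":0,"spin":0},{"dx":0.05,"dy":0,"dz":0,"spin":0}]'
```

```text
time: 17.37
tool_pos: [551.5, 31.4, 184.5]
tcp_rot: [1.807, 1.571, 0.236]
contact_force: [1.1, 0.1, -2.0]
grip_width: 3.8
time: 17.62
tool_pos: [551.6, 31.4, 184.3]
tcp_rot: [1.602, 1.57, 0.032]
contact_force: [-0.5, -0.2, 0.1]
grip_width: 3.9
```

```bash
python3 -m crank '[{"dx":0,"dy":0,"dz":0,"spin":0},{"dx":0,"dy":0,"dz":0,"spin":0},{"dx":0,"dy":0,"dz":0,"spin":0},{"dx":0,"dy":0,"dz":0,"spin":0}]' 0; python3 - <<'E'
from h import *
from plant import capture
for n in("side","top"):
  c=capture(n); u,v=proj(c,[551,30,150]); u,v=int(u),int(v)
  cv2.imwrite(f"pics/{n}8.png",cv2.resize(c["frame"][v-40:v+45,u-55:u+55],None,fx=7,fy=7,interpolation=cv2.INTER_CUBIC))
go([551.4,31.4,185])
E
```

```text
time: 17.95
tool_pos: [551.5, 31.4, 184.2]
tcp_rot: [1.664, 1.57, 0.093]
contact_force: [-1.6, -0.7, 1.2]
grip_width: 3.9
t 18.05 p [551.56  31.38 184.12] tool cm [-0.088 -0.016 -0.002]
jaw -0.0 x [ 5.e-04  0.e+00 -1.e+00] F [-1.08  0.37  2.34] M [-0.036  0.178  0.006] w 3.8 q [-0.08  0.43  1.51  0.    1.2  -0.08]
```

View pics/side8.png

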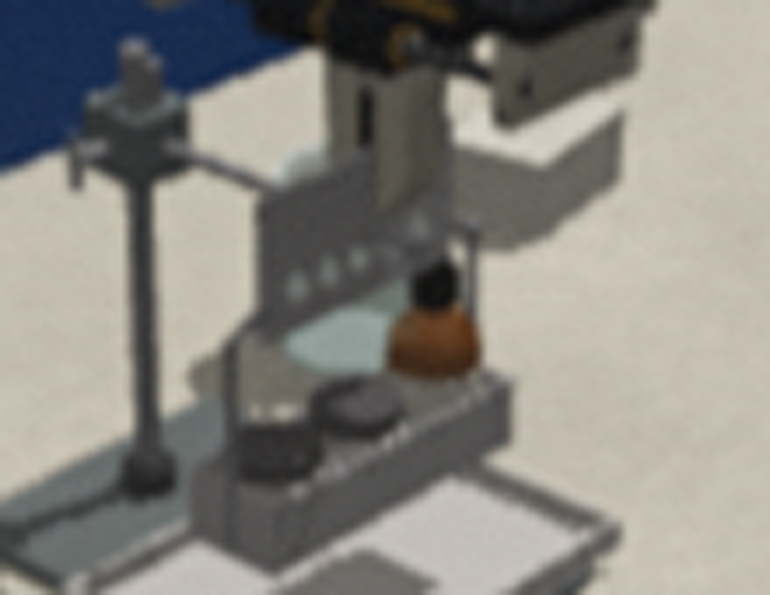

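The side view shows the plate on the arm through the second hole from the bottle end. The bottle (crop 434,340) and both pots are in their bays and the carrier is level. Next I'll ease the load, then open slightly.

```bash
python3 -m crank '[{"dx":-0.03,"dy":0,"dz":0,"spin":0},{"dx":-0.03,"dy":0,"dz":0,"spin":0},{"dx":-0.03,"dy":0,"dz":0,"spin":0}]' 0; python3 -m crank '[{"dx":0,"dy":0,"dz":0,"spin":0},{"dx":0,"dy":0,"dz":0,"spin":0},{"dx":0,"dy":0,"dz":0,"spin":0},{"dx":0,"dy":0,"dz":0,"spin":0},{"dx":0,"dy":0,"dz":0,"spin":0},{"dx":0,"dy":0,"dz":0,"spin":0}]' 12; python3 - <<'E'
from h import *
from plant import capture
for n in("side",):
  c=capture(n); u,v=proj(c,[551,30,150]); u,v=int(u),int(v)
  cv2.imwrite(f"pics/{n}9.png",cv2.resize(c["frame"][v-40:v+45,u-55:u+55],None,fx=7,fy=7,interpolation=cv2.INTER_CUBIC))
go([551.4,31.4,185])
E
```

```text
time: 18.3
tool_pos: [551.6, 31.4, 184.2]
tcp_rot: [1.737, 1.571, 0.167]
contact_force: [-0.1, -0.4, 0.8]
grip_width: 4.1
time: 18.8
tool_pos: [551.4, 31.4, 184.2]
tcp_rot: [2.973, 1.571, 1.402]
contact_force: [-0.2, 0.5, 0.2]
grip_width: 11.0
t 18.85 p [551.44  31.41 184.18] tool cm [-0.082 -0.004  0.001]
jaw 0.0 x [-0.e+00  1.e-04 -1.e+00] F [ 0.11 -0.33 -0.29] M [-0.062  0.047  0.026] w 11.0 q [-0.08  0.43  1.51  0.    1.2  -0.08]
```

View pics/side9.png

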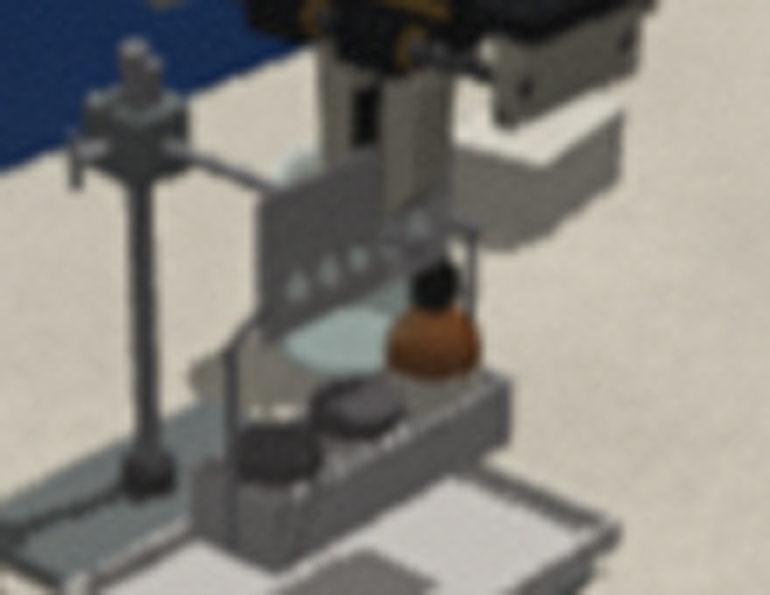

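The carrier hangs and stays level with the jaws at 11 mm. I'll open a bit more and lift away.

```bash
python3 -m crank '[{"dx":0,"dy":0,"dz":0,"spin":0},{"dx":0,"dy":0,"dz":0,"spin":0},{"dx":0,"dy":0,"dz":0,"spin":0},{"dx":0,"dy":0,"dz":0,"spin":0},{"dx":0,"dy":0,"dz":0,"spin":0},{"dx":-0.2,"dy":0,"dz":0,"spin":0},{"dx":-0.6,"dy":0,"dz":0,"spin":0},{"dx":-1.2,"dy":0,"dz":0,"spin":0},{"dx":-2,"dy":0,"dz":0,"spin":0},{"dx":-3,"dy":0,"dz":0,"spin":0},{"dx":-4,"dy":0,"dz":0,"spin":0},{"dx":-5,"dy":0,"dz":0,"spin":0},{"dx":-6,"dy":0,"dz":0,"spin":0},{"dx":-7,"dy":0,"dz":0,"spin":0},{"dx":-8,"dy":0,"dz":0,"spin":0},{"dx":-9,"dy":0,"dz":0,"spin":0},{"dx":-10,"dy":0,"dz":0,"spin":0},{"dx":-10,"dy":0,"dz":0,"spin":0}]' 35
python3 -m crank '[{"dx":0,"dy":-1.5,"dz":0,"spin":0},{"dx":0,"dy":-4.5,"dz":0,"spin":0},{"dx":0,"dy":-8,"dz":0,"spin":0},{"dx":0,"dy":-11,"dz":0,"spin":0},{"dx":0,"dy":-14,"dz":0,"spin":0},{"dx":0,"dy":-15,"dz":0,"spin":0},{"dx":0,"dy":-15,"dz":0,"spin":0},{"dx":0,"dy":-15,"dz":0,"spin":0},{"dx":0,"dy":-15,"dz":0,"spin":0},{"dx":0,"dy":-15,"dz":0,"spin":0}]'
python3 - <<'E'
from h import *
from plant import capture
for n in("side","top"):
  c=capture(n); u,v=proj(c,[551,30,150]); u,v=int(u),int(v)
  cv2.imwrite(f"pics/{n}10.png",cv2.resize(c["frame"][v-40:v+45,u-55:u+55],None,fx=7,fy=7,interpolation=cv2.INTER_CUBIC))
go([551.4,31.4,185])
E
```

```text
time: 20.35
tool_pos: [552.3, 31.3, 286.7]
tcp_rot: [1.509, 1.567, -0.062]
contact_force: [1.1, -0.7, 0.3]
grip_width: 32.1
time: 21.18
tool_pos: [402.5, 31.3, 284.0]
tcp_rot: [-2.708, 1.571, 2.004]
contact_force: [-0.2, 0.5, 0.0]
grip_width: 31.9
t 21.28 p [402.21  31.34 283.85] tool cm [ 9.8760e+00  1.4925e+01 -4.0000e-03]
jaw 0.0 x [-6.e-04  2.e-04 -1.e+00] F [0.52 0.4  0.09] M [-0.067  0.07   0.026] w 31.9 q [-0.11  0.07  1.71  0.    1.36 -0.11]
```

View pics/side10.png

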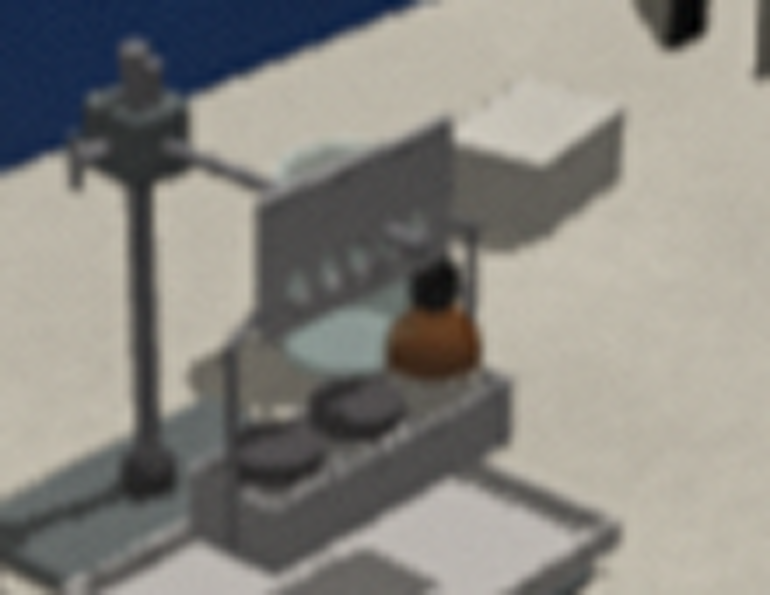

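View pics/top10.png

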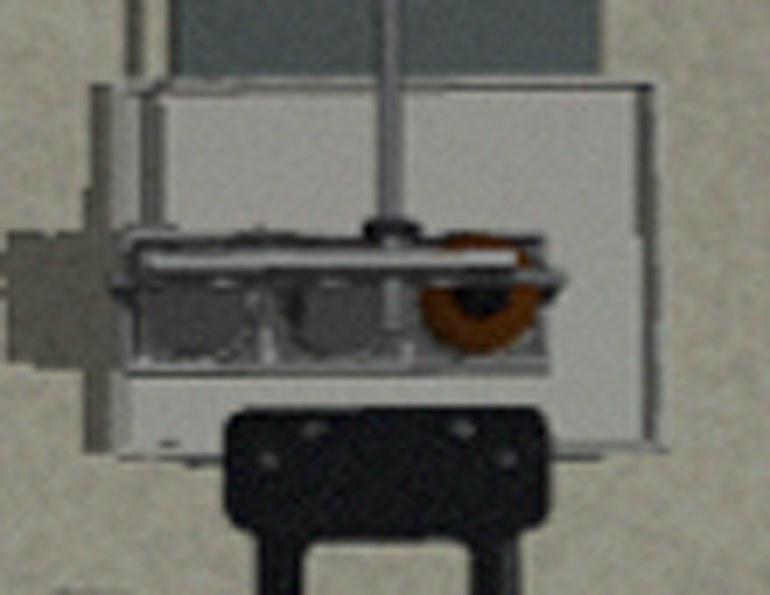

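```bash
python3 -m crank '[{"dx":0,"dy":0,"dz":0,"spin":0},{"dx":0,"dy":0,"dz":0,"spin":0},{"dx":0,"dy":0,"dz":0,"spin":0},{"dx":0,"dy":0,"dz":0,"spin":0},{"dx":0,"dy":0,"dz":0,"spin":0},{"dx":0,"dy":0,"dz":0,"spin":0},{"dx":0,"dy":0,"dz":0,"spin":0},{"dx":0,"dy":0,"dz":0,"spin":0},{"dx":0,"dy":0,"dz":0,"spin":0},{"dx":0,"dy":0,"dz":0,"spin":0},{"dx":0,"dy":0,"dz":0,"spin":0},{"dx":0,"dy":0,"dz":0,"spin":0}]'
python3 - <<'E'
from holes import *
from plant import capture
t=capture("top");u,v=proj(t,[551,30,150]); u,v=int(u),int(v); C=lambda x,y:(u-55+(x+.5)/7-.5,v-40+(y+.5)/7-.5)
cv2.imwrite("pics/top11.png",cv2.resize(t["frame"][v-40:v+45,u-55:u+55],None,fx=7,fy=7,interpolation=cv2.INTER_CUBIC))
s=capture("side");a,b=proj(s,[551,30,150]); a,b=int(a),int(b); S=lambda x,y:(a-55+(x+.5)/7-.5,b-40+(y+.5)/7-.5)
cv2.imwrite("pics/side11.png",cv2.resize(s["frame"][b-40:b+45,a-55:a+55],None,fx=7,fy=7,interpolation=cv2.INTER_CUBIC))
for p,z in(((145,260),209),((522,256),209),((130,372),99),((547,372),99),((130,237),99),((545,237),99),((390,228),171.7),((395,332),171.7)): print(onz(t,*C(*p),z).round(1))
print("plate top L/R",tri(t,C(145,260),s,S(260,197)),tri(t,C(522,256),s,S(450,120)))
print("tray near bottom",tri(t,C(547,372),s,S(510,380)))
E
```

```text
time: 22.28
tool_pos: [401.4, 31.4, 284.2]
tcp_rot: [2.417, 1.571, 0.847]
contact_force: [-0.4, 0.1, 0.1]
grip_width: 32.0
[552.3  99.6 209. ]
[552.9  -7.4 209. ]
[529.  112.6  99. ]
[528.3 -20.   99. ]
[572.2 112.7  99. ]
[571.6 -19.8  99. ]
[565.7  29.9 171.7]
[534.8  28.6 171.7]
plate top L/R (array([551.61351385,  99.06686225, 211.00523956]), np.float64(1.1667824247878116)) (array([553.73655018,  -7.24797835, 205.51800687]), np.float64(1.1553744582826224))
tray near bottom (array([529.42921412, -19.13516847,  98.86132562]), np.float64(2.8073726666826255))
```

View pics/side11.png

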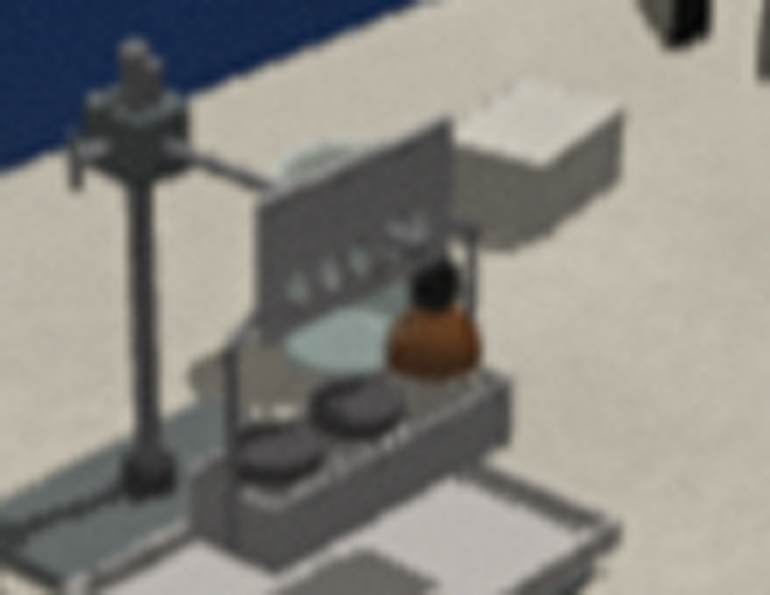

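The pictures are unchanged one second apart, so the carrier hangs at rest. The plate is at x≈552, between the button (535) and the collar (566).

```bash
python3 - <<'E'
from plant import bot
print(bot.close_job())
E
```

```text
the job is handed in; nothing more can be done
None
```

The carrier is hanging on the side arm by the hole 16.5 mm from its middle on the bottle's side, and I handed the job in at about 22 s. I chose that hole because the loaded centre of mass works out at about 17 mm towards the bottle. I found the arm height by touching it with the closed fingertips (axis about 171.7 mm up), slid the hole over the button without a noticeable force, lowered until the arm took the weight, and let go.

**Last checks:**
- **Position:** The plate is at x ≈ 552 mm, between the button end (≈ 535) and the collar (≈ 566). The hole in use is at y ≈ 30 mm, on the arm's axis.
- **Rest:** The side pictures taken a second apart look the same.
- **Bottle and pots:** The bottle and both pots are upright in their bays.
- **Gripper and forces:** The gripper is about 150 mm away and the wrist force reads about zero. The highest wrist force I read against the stand was about 5 N, when I touched the arm for height.

**Weak or disagreeing checks:**
- **Tilt:** A rough two-view reading of the plate's top corners gave 211 mm and 205.5 mm, a tilt of about 3°. That is under the 5.5° limit, and I read those corners by eye at about 3 mm per pixel.
- **Hole height:** The side camera put the holes 0.5 to 1 mm higher than the robot's own figure, so I used the touch value for height.
- **Bystanders:** I did not measure the rack, carton and beaker again at the end; the arm did not go near them.

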